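# Count to the third gap of the feed rack and push the food pot in

## Task

Today's shrimp food belongs in the third gap of the white feed rack, counted from the end of the rack beside the black air valve. Count along with a fingertip on the rack's top rail, touching it over the first, then the second, then the third gap, and after that push the orange-lidded pot along the plank into that third gap until it rests against the back. The pot is only pushed, never lifted or tipped over, and the air valve, the hide, the feeding dish and the tweezers stay as they are.

Things in the scene. Friction and masses are not known exactly. Their poses are not given: they have to be found in the camera images.
- rack: white plastic feed rack fixed on the teak plank (plank top 18 above the work surface), 340 along its y, 52 along x, 52 high (sizes in mm), open above and at the front (its -x). Seven upright dividers, 4 thick and 50 high, part six gaps 52 wide at pitch 56, centred at y +140, +84, +28, -28, -84, -140. Origin at the centre of the underside, on the plank; x from front to back, z up
- rack_front (a point): middle of the rack's open front, on the plank, 26 in front of its origin. The gaps have no floor: pots slide in on the plank. They are 40 deep, closed at the back (rack x +14 to +26) by a low stop bar, 6 to 20 above the plank, and over it the top rail, 42 to 52 above the plank, open between
- rail_a: length a of the rack's top rail, the first of six from the rack's +y end, over one gap: 12 x 52 x 10, a groove 4 wide parts it from the next; origin at the middle of its top face, axes as the rack's
- rail_b: length b of the rack's top rail, the second of six from the rack's +y end, over one gap: 12 x 52 x 10, a groove 4 wide parts it from the next; origin at the middle of its top face, axes as the rack's
- rail_c: length c of the rack's top rail, the third of six from the rack's +y end, over one gap: 12 x 52 x 10, a groove 4 wide parts it from the next; origin at the middle of its top face, axes as the rack's
- rail_d: length d of the rack's top rail, the fourth of six from the rack's +y end, over one gap: 12 x 52 x 10, a groove 4 wide parts it from the next; origin at the middle of its top face, axes as the rack's
- rail_e: length e of the rack's top rail, the fifth of six from the rack's +y end, over one gap: 12 x 52 x 10, a groove 4 wide parts it from the next; origin at the middle of its top face, axes as the rack's
- rail_f: length f of the rack's top rail, the sixth of six from the rack's +y end, over one gap: 12 x 52 x 10, a groove 4 wide parts it from the next; origin at the middle of its top face, axes as the rack's
- pot_center (a point): centre of the loose round food pot, white with an orange lid, 46 in diameter, 34 high, about 60 to 130 g; the point is half-way up, 17 above the plank. It stands in front of the rack. Resting against the back its centre lies 9 in front of the rack's origin (rack x -9) and it stands 6 proud of the dividers' front ends
- air_valve: black air valve screwed to the plank just beyond one end of the rack, which end varies: 58 long with its barbs, 30 wide, 44 high, with a ribbed turning knob on top; its base centre
- valve_knob (a joint): turn of the air valve's knob (rad), 0 at the start; it turns easily
- hide: round terracotta ceramic hide, 68 in diameter, 47 high, loose on the plank beyond the other end of the rack; centre of its underside
- dish: green plastic feeding dish, 60 in diameter, on a slender glass stem with a glass foot, 57 high, loose and easily tipped, on the plank towards the robot's right (-y); centre of its underside
- tweezers: curved steel tweezers, 185 long, 4 thick, lying loose on the plank behind the rack, along their y; origin near the middle, on the plank
- pot: the same food pot, given at the centre of its underside
Things that resemble listed ones, but are neither listed nor needed, are in the scene too. What is shaped like the pot but blue or pink is not meant.

How it is judged:
By the outcome, as a careful person would: the job done as asked, in the order asked, and still so for the second after the job is handed in, with the robot touching nothing.
It also fails if it takes over 54 s, if anything falls off the work surface, if the arm or the gripper's body presses on something with over 40 N, if the wrist force passes 120 N, or if a joint passes its speed limit or range.

## Robot

A 6-joint arm with a two-finger parallel gripper is mounted at the origin on the work surface. World frame = base frame: x ahead of the robot, y to its left, z up, the work surface at z = 0. Lengths are in m, angles in rad, forces in N, time in s.
With the tool pointing down it reaches from about 0.25 to 0.8 m from the base axis. Payload 8.5 kg.
Tool frame: the origin (TCP) lies at the very end of the fingers, on their centre line; the grasp point (between the pads) lies 19 mm behind it; z points along the fingers, y is the direction in which the jaws open and shut (so a half turn about z gives the same grasp; the last joint's range is limited). The gripper opens to 85 mm and grips with 20 to 120 N. Pads are 22 mm wide; open, the fingers measure 114 mm over their backs; the gripper's body (76 mm by 85 mm) begins 54 mm behind the grasp point. The pads swing forward as they close: fully open they stand 13 mm farther back than shut.
Start: joints at [-1.115, 0.238, -0.013, 1.319, 0, 1.571], TCP at [0.231, -0.471, 0.231] pointing down, gripper open.
Joint ranges: [-2.66, 2.66], [-1.03, 1.9], [-1.14, 1.46], [-1.82, 2.27], [-1.45, 1.34], [-3.14, 3.14]. Speed limits (rad/s): [2.22, 2.22, 2.79, 3.14, 3.14, 3.14].

## Interface

Orientations are given as a unit quaternion [x, y, z, w].
In Python, from workcell import read_state, viewer, manip gives the robot as it stands.
- The arm moves only by the tool send_rows, never from a script. Its argument "targets" is a list that holds one entry, the list of rows, each a list of 5 numbers: the opening in per cent of the stroke, from 0 (shut) to 100 (fully open), then the shift along the tool's x, y, z in m, then the turn about the tool's z in degrees. In form: [[[grip, x, y, z, spin], ...]]. A call has 1 to 5 rows; each row shifts and turns the commanded pose from where the row before left it, along the tool's axes as they then stand; what a row does not reach is not made up. A row lasts 1/8 s, in which the tool goes at most 62.5 mm and 10.7 degrees, less where a joint would pass 70% of its speed; a pose out of reach is approached as far as the arm can. A call with a gripper value outside its range is refused whole. The fingers move at their own pace and stop on an object; "newtons" is the grip in N (left out, the last holds). Time passes only in rows, so rows that do not move let the fingers close. It gives the time, the measured TCP pose, the force and the opening at its end, in the units of the state.
- read_state(): the state, without advancing time (a new reading comes with each control period).
- viewer.grab_frame(name): name is "scene" or "top" or "wrist"; returns a dict with "image" (420x560x3 uint8, red, green, blue), "vertical_fov" (degrees; the focal length in pixels is half the picture's height over the tangent of half this angle, whatever the lens; pixels are square), "cx", "cy" (the principal point, pixels), "cam_to_world" (4x4, takes a point from camera to world coordinates). Camera axes: x right, y down, z forward; pixel columns grow to the right and rows downward; lengths in m; the calibration is good to about 2 mm. A picture is of the moment at which its call begins. There is no depth.
- manip.sign_off(): hands the job in, once; it reports no verdict.
The state is a dict: "time": time; "joint_positions": joint angles; "joint_velocities": joint speeds; "effort": joint torques, N m; "eef_pos": TCP position; "ee_rot": TCP orientation; "wrist_force": force on the tool from outside, world axes, zero at the start; "wrist_torque": the same for the moment, N m; "grip_width": finger opening in m.
Only numpy, scipy, OpenCV 4.12 (cv2) and the standard library are available. Lean on these libraries where they do the work, as an engineer would, in place of code of your own. Each camera call takes 0.05 s, during which the arm holds its last target.

## Working session

There is one attempt and no reset: what is moved stays moved. The work goes in short steps, Python scripts to look and compute and a tool call to move; the robot and the scene stay as the last step left them, time stands still between calls to the robot, and variables do not carry over. Pictures are saved under pics/ and viewed, and the job is handed in when it is done.

Besides the shell and the picture viewer there is one more tool, called by a JSON object that holds its "api" and its "payload", one argument or row to a line. send_rows: Moves the arm, as the interface text tells. Its arguments: {"type":"object","properties":{"targets":{"type":"array","items":{"type":"array","items":{"type":"array","items":{"type":"number"}}}},"newtons":{"type":"number"}},"required":["targets"]}

```bash
mkdir -p pics; ls; python3 - <<'E'
from workcell import read_state, viewer, manip
import cv2, pickle
s=read_state(); print(s['time'],s['eef_pos'],s['ee_rot'],s['grip_width'],s['wrist_force'])
for n in ['scene','top','wrist']:
    f=viewer.grab_frame(n); pickle.dump(f,open(f'pics/{n}0.pkl','wb'))
    cv2.imwrite(f'pics/{n}0.png',f['image'][:,:,::-1]); print(n,f['vertical_fov'],f['cx'],f['cy'],f['cam_to_world'])
E
```

```text
pics
0.0 [ 0.23092655 -0.47103007  0.23067783] [ 9.74143036e-01  2.25931069e-01 -1.47654860e-04 -6.89648906e-04] 0.08595808661101362 [0.46067141 0.14576354 0.36250406]
scene 55.9106421755887 272.1172467550982 200.68924572115532 [[-4.52653244e-01  7.44503742e-01 -4.90733348e-01  8.38361662e-01]
 [ 8.91686416e-01  3.77559226e-01 -2.49688538e-01  1.83832471e-01]
 [-6.13148300e-04 -5.50602587e-01 -8.34767282e-01  6.74967464e-01]
 [ 0.00000000e+00  0.00000000e+00  0.00000000e+00  1.00000000e+00]]
top 50.95954779642791 282.3385352376001 212.01707368783755 [[ 0.07090604 -0.97064076  0.22984525  0.29693127]
 [-0.99747898 -0.06965153  0.01357728 -0.02110682]
 [ 0.00283041 -0.23022852 -0.97313248  1.02488801]
 [ 0.          0.          0.          1.        ]]
wrist 65.0464900348313 280.48538327300867 203.92306493257354 [[ 4.40331309e-01 -8.54705765e-01 -2.74929798e-01  3.01332014e-01]
 [-8.97835327e-01 -4.19092509e-01 -1.35104383e-01 -4.35739342e-01]
 [ 2.53476445e-04  3.06332375e-01 -9.51924583e-01  3.73472095e-01]
 [ 0.00000000e+00  0.00000000e+00  0.00000000e+00  1.00000000e+00]]
```

View pics/scene0.png

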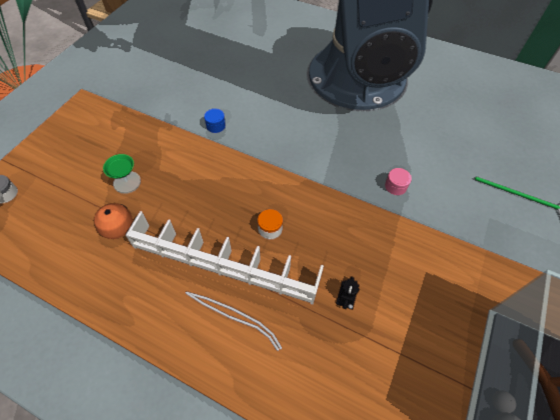

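View pics/top0.png

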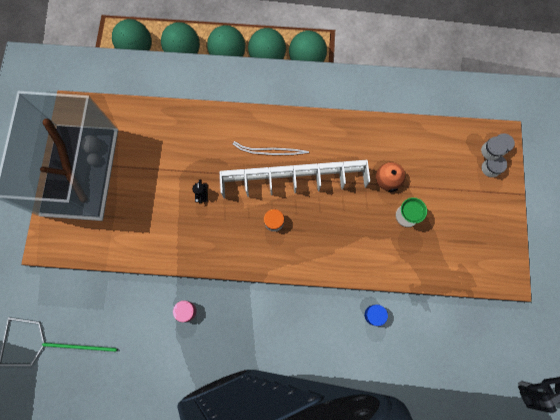

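View pics/wrist0.png

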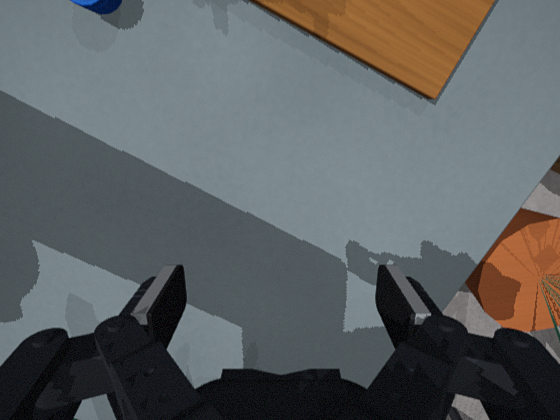

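```bash
cat > h.py <<'E'
import numpy as np,pickle,cv2
def load(n): return pickle.load(open(f'pics/{n}.pkl','rb'))
def ray(f,u,v):
    im=f['image'];F=im.shape[0]/2/np.tan(np.radians(f['vertical_fov']/2))
    d=np.array([(u-f['cx'])/F,(v-f['cy'])/F,1.]);T=np.array(f['cam_to_world']);return T[:3,3],T[:3,:3]@d
def onz(f,u,v,z):
    o,d=ray(f,u,v);return o+d*(z-o[2])/d[2]
def proj(f,p):
    im=f['image'];F=im.shape[0]/2/np.tan(np.radians(f['vertical_fov']/2))
    T=np.array(f['cam_to_world']);c=T[:3,:3].T@(np.asarray(p)-T[:3,3]);return c[0]/c[2]*F+f['cx'],c[1]/c[2]*F+f['cy']
def crop(f,x0,y0,x1,y1,k,name):
    cv2.imwrite(name,cv2.resize(f['image'][y0:y1,x0:x1,::-1],None,fx=k,fy=k,interpolation=cv2.INTER_CUBIC))
def orange(f):
    h=cv2.cvtColor(f['image'],cv2.COLOR_RGB2HSV)
    m=cv2.inRange(h,(5,220,150),(16,255,255));return m
E
python3 - <<'E'
from h import *
t=load('top0');s=load('scene0')
crop(t,180,125,440,240,3,'pics/tc.png'); crop(s,90,180,370,360,2.8,'pics/sc.png')
for f,n in((t,'t'),(s,'s')):
    m=orange(f);k,l,st,c=cv2.connectedComponentsWithStats(m)
    for i in range(1,k):
        if st[i,4]>60: print(n,st[i],c[i],onz(f,*c[i],.052))
E
```

```text
s [258 209  25  23 428] [269.77803738 219.77803738] [0.51134274 0.01260207 0.052     ]
```

View pics/tc.png

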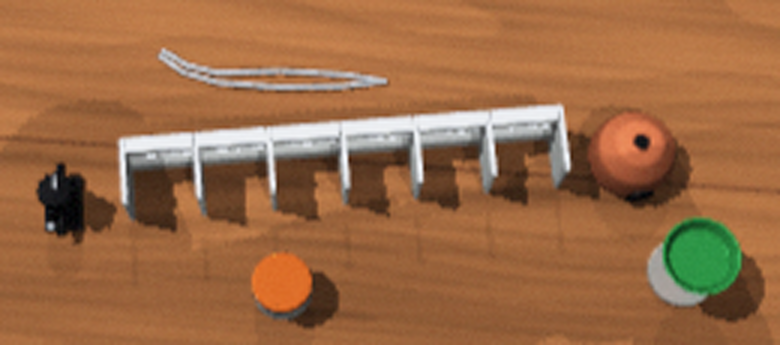

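View pics/sc.png

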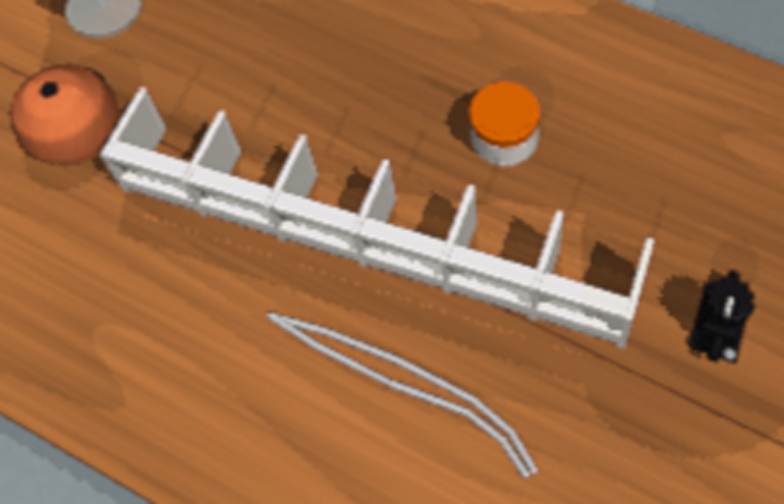

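```bash
python3 - <<'E'
from h import *
t=load('top0');s=load('scene0')
print(cv2.cvtColor(t['image'],cv2.COLOR_RGB2HSV)[218,273],cv2.cvtColor(s['image'],cv2.COLOR_RGB2HSV)[219,269])
crop(t,210,155,300,215,8,'pics/tl.png');crop(t,300,150,390,210,8,'pics/tr.png')
crop(s,240,240,340,310,8,'pics/sr.png');crop(s,115,205,215,275,8,'pics/sl.png')
h=cv2.cvtColor(t['image'],cv2.COLOR_RGB2HSV);m=cv2.inRange(h,(6,215,180),(16,255,255))
m[:195]=0;m[245:]=0;m[:,:250]=0;m[:,300:]=0
k,l,st,c=cv2.connectedComponentsWithStats(m)
for i in range(1,k):
  if st[i,4]>60: print(st[i],c[i],onz(t,*c[i],.052))
E
```

```text
[ 11 207 223] [ 14 255 211]
```

View pics/tl.png

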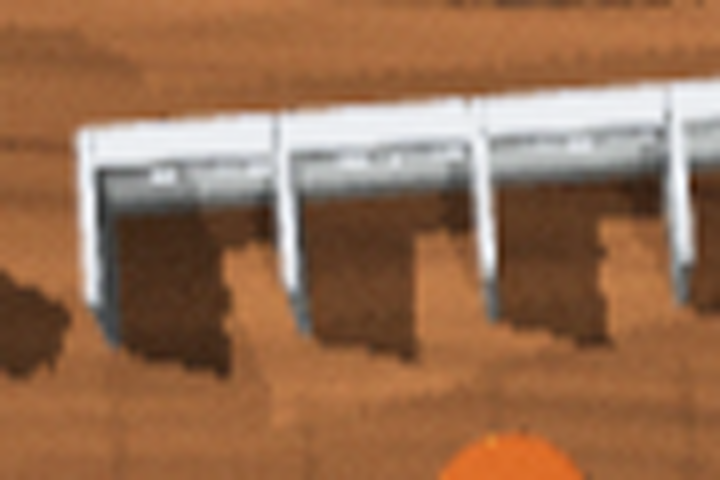

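View pics/tr.png

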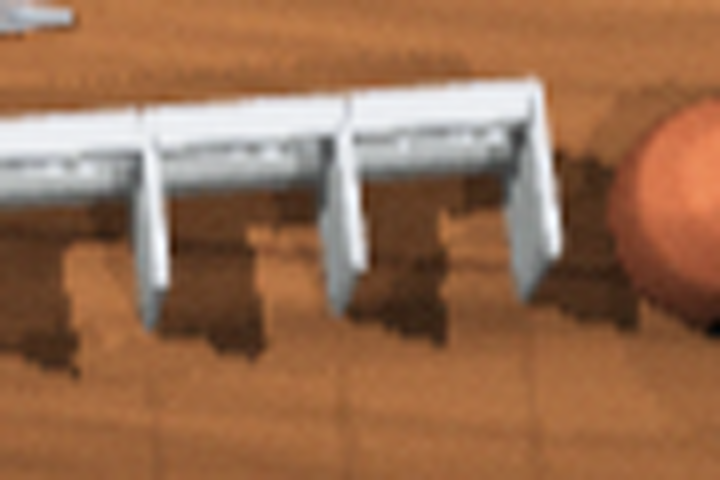

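View pics/sr.png

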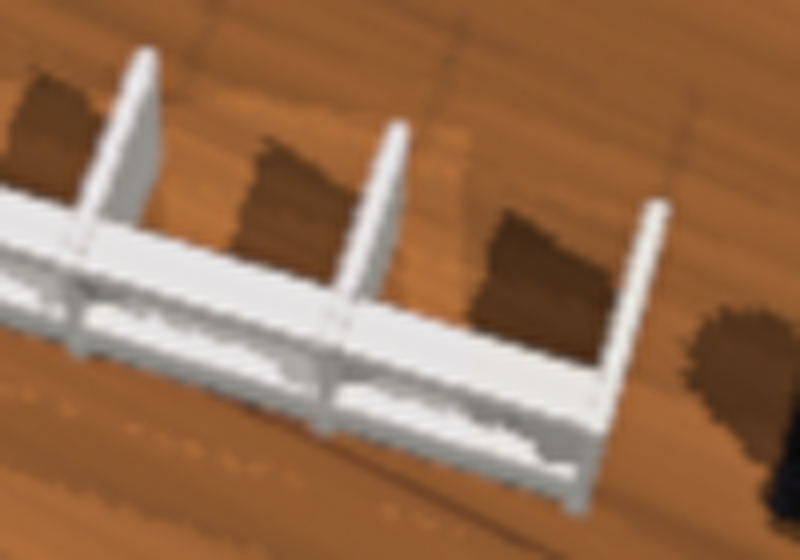

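View pics/sl.png

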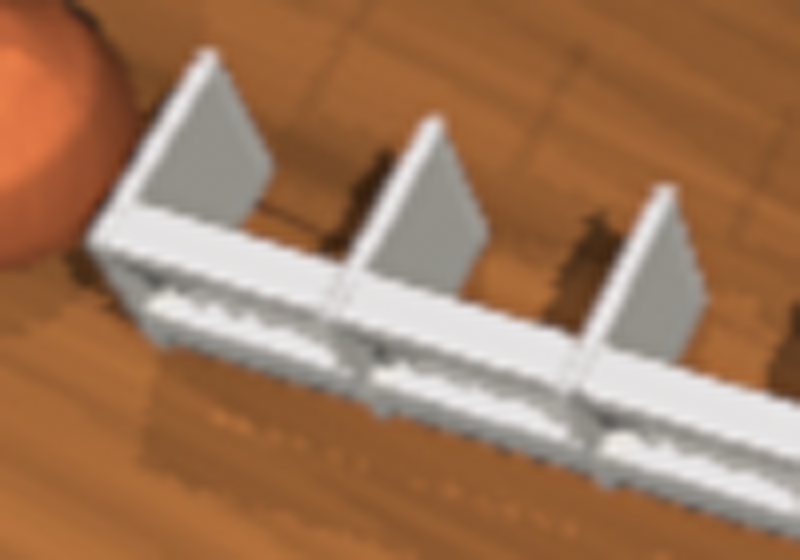

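```bash
python3 - <<'E'
from h import *
from scipy.optimize import least_squares
t=load('top0');s=load('scene0')
T=[(210+u/8,155+v/8,x,y,.069 if x>0 else .068) for u,v,x,y in [(78,130,26,170),(276,114,26,112),(474,98,26,56),(668,84,26,0),(93,305,-26,168),(685,272,-26,0)]]
T+=[(300+u/8,150+v/8,x,y,.069 if x>0 else .068) for u,v,x,y in [(143,107,26,-56),(348,93,26,-112),(542,78,26,-170),(165,290,-26,-56),(362,268,-26,-112),(557,250,-26,-168)]]
S=[(240+u/8,240+v/8,x,y,.069 if x>0 else .068) for u,v,x,y in [(657,203,-26,168),(398,124,-26,112),(148,50,-26,56),(602,432,26,170),(328,340,26,112)]]
S+=[(115+u/8,205+v/8,x,y,.069 if x>0 else .068) for u,v,x,y in [(208,50,-26,-168),(434,117,-26,-112),(666,188,-26,-56),(92,243,26,-170),(330,318,26,-112),(565,388,26,-56)]]
def res(p,L):
    r=[]
    for f,u,v,x,y,z in L:
        q=onz(f,u-0.0,v-0.0,z);c,sn=np.cos(p[2]),np.sin(p[2])
        r+=[q[0]-(p[0]+c*x/1e3-sn*y/1e3),q[1]-(p[1]+sn*x/1e3+c*y/1e3)]
    return np.array(r)*1e3
LT=[(t,)+a for a in T];LS=[(s,)+a for a in S]
for L in(LT,LS,LT+LS):
    R=least_squares(res,[.6,0,0],args=(L,));print(R.x,np.degrees(R.x[2]),np.abs(R.fun).max().round(1),(R.fun.reshape(-1,2).round(1)).tolist())
h=cv2.cvtColor(t['image'],cv2.COLOR_RGB2HSV);m=cv2.inRange(h,(5,195,180),(16,255,255))
m[:195]=0;m[245:]=0;m[:,:255]=0;m[:,295:]=0
k,l,st,c=cv2.connectedComponentsWithStats(m)
for i in range(1,k):
  if st[i,4]>60: print(st[i],c[i],onz(t,*c[i],.052))
E
```

```text
[ 0.60764097 -0.03028843  0.15366977] 8.804629166878904 3.6 [[0.4, -0.5], [0.3, 1.0], [0.6, 0.5], [0.2, 0.8], [0.6, 0.1], [-3.6, 0.4], [0.8, 0.8], [0.6, -2.2], [0.3, -0.2], [-1.6, -0.3], [0.3, -0.4], [1.1, -0.0]]
[ 0.609248   -0.02760859  0.15313861] 8.774196012845412 1.6 [[0.7, -0.0], [0.2, -0.3], [0.2, -0.0], [0.4, -0.4], [-1.1, -0.1], [-0.1, -1.0], [-0.2, -0.6], [0.3, -0.0], [-0.2, 1.6], [0.1, 1.1], [-0.3, -0.2]]
[ 0.60841605 -0.0290042   0.15283718] 8.756925511775666 4.3 [[-0.5, -1.8], [-0.6, -0.2], [-0.2, -0.8], [-0.6, -0.4], [-0.4, -1.3], [-4.3, -0.9], [0.0, -0.4], [-0.0, -3.4], [-0.3, -1.5], [-2.3, -1.6], [-0.4, -1.6], [0.4, -1.3], [1.5, 1.3], [1.0, 1.1], [1.0, 1.3], [1.2, 1.0], [-0.3, 1.3], [0.7, 0.4], [0.7, 0.8], [1.2, 1.4], [0.7, 3.0], [1.0, 2.5], [0.6, 1.2]]
[264 209  20  19 286] [273.46853147 218.43006993] [0.51042251 0.01141228 0.052     ]
```

Candidates for the pot: orange-lidded (270,220 scene / 273,218 top), blue (215,120 / 376,315), pink (398,181 / 183,311), hide, orange-brown dome (112,221 / 391,177). I choose the orange lid with white body (checked in the crop above). The valve stands at the rack's +y end, so the gaps are a, b, c.

```bash
cat >> h.py <<'E'
from scipy.spatial.transform import Rotation as Ro
RX,RY,RYAW=.6085,-.0290,.1530
def r2w(x,y,yaw=RYAW): # mm in rack
    c,s=np.cos(yaw),np.sin(yaw);return np.array([RX+(c*x-s*y)/1e3,RY+(s*x+c*y)/1e3])
def plan(target,yaw):
    from workcell import read_state
    st=read_state();R=Ro.from_quat(st['ee_rot']);d=R.inv().apply(np.array(target)-st['eef_pos'])
    a=R.as_matrix()[:,0];cur=np.arctan2(a[1],a[0])
    print('t',st['time'],'pos',np.round(st['eef_pos'],4),'tool shift',np.round(d,4),'yaw',np.degrees(cur).round(2),'spin',np.degrees(cur-yaw).round(2),'axz',R.as_matrix()[:,2].round(4),'F',np.round(st['wrist_force'],2),'w',round(st['grip_width'],4))
E
python3 - <<'E'
from h import *
for y in(140,84,28):print(r2w(20,y))
plan([*r2w(20,140),.12],RYAW)
E
```

```text
[0.60692984 0.11241264]
[0.61546445 0.05706681]
[0.62399906 0.00172099]
t 0.15 pos [ 0.2309 -0.4711  0.2308] tool shift [ 0.5945 -0.3583  0.1112] yaw 26.11 spin 17.35 axz [-5.e-04  1.e-03 -1.e+00] F [ 0.56  0.74 -0.69] w 0.0849
```

{"api": "send_rows", "payload": {
  "targets": [
    [[0,0.03,-0.018,0,0],[0,0.043,-0.026,0,0],[0,0.043,-0.026,0,0],[0,0.043,-0.026,0,0],[0,0.043,-0.026,0,0]]
  ]
}}

```text
time: 0.78
eef_pos: [0.3593, -0.2715, 0.2312]
ee_rot: [0.974, 0.226, -0.0, -0.0]
wrist_force: [1.0, 0.4, 0.0]
grip_width: 0.0004
```

{"api": "send_rows", "payload": {
  "targets": [
    [[0,0.043,-0.026,0,0],[0,0.043,-0.026,0,0],[0,0.043,-0.026,0,0],[0,0.043,-0.026,0,0],[0,0.043,-0.026,0,0]]
  ]
}}

```text
time: 1.4
eef_pos: [0.4952, -0.06, 0.2312]
ee_rot: [0.974, 0.226, -0.0, -0.0]
wrist_force: [1.3, -0.8, 0.7]
grip_width: -0.0
```

```bash
python3 - <<'E'
from h import *
plan([*r2w(20,140),.12],RYAW)
E
```

```text
t 1.4 pos [ 0.4952 -0.06    0.2312] tool shift [ 0.1762 -0.1056  0.1112] yaw 26.12 spin 17.36 axz [-1.e-04 -0.e+00 -1.e+00] F [ 1.29 -0.82  0.7 ] w -0.0
```

{"api": "send_rows", "payload": {
  "targets": [
    [[0,0.044,-0.026,0.02,0],[0,0.044,-0.026,0.02,0],[0,0.044,-0.026,0.02,0],[0,0.044,-0.026,0.02,8.7],[0,0,0,0.01,8.7]]
  ]
}}

```text
time: 2.02
eef_pos: [0.6088, 0.1055, 0.139]
ee_rot: [0.996, 0.084, -0.001, -0.003]
wrist_force: [0.2, -1.3, 0.2]
grip_width: -0.0001
```

{"api": "send_rows", "payload": {
  "targets": [
    [[0,0,0,0,0]]
  ]
}}

```text
time: 2.15
eef_pos: [0.6073, 0.1023, 0.1399]
ee_rot: [0.997, 0.083, -0.002, -0.003]
wrist_force: [-0.5, 0.1, 0.9]
grip_width: -0.0001
```

```bash
python3 - <<'E'
from h import *
plan([*r2w(20,140),.10],RYAW)
from workcell import viewer
for n in['wrist','scene']:
    f=viewer.grab_frame(n); pickle.dump(f,open(f'pics/{n}1.pkl','wb'))
    cv2.imwrite(f'pics/{n}1.png',f['image'][:,:,::-1])
E
```

```text
t 2.15 pos [0.6073 0.1023 0.1399] tool shift [ 0.0014 -0.0098  0.0399] yaw 9.48 spin 0.72 axz [-0.0038  0.0052 -1.    ] F [-0.49  0.14  0.9 ] w -0.0001
```

View pics/wrist1.png

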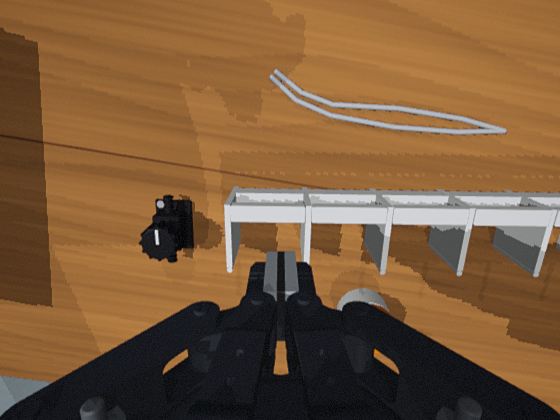

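View pics/scene1.png

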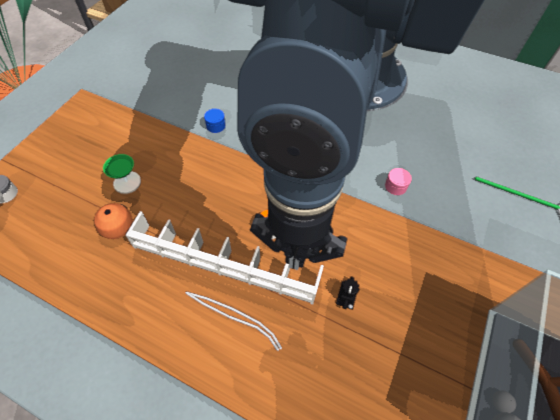

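```bash
python3 - <<'E'
from h import *
f=load('wrist1');g=f['image'].copy()
im=cv2.resize(g[150:290,200:560],None,fx=2.2,fy=2.2,interpolation=cv2.INTER_CUBIC)[:,:,::-1].copy()
def dot(x,y,z,c):
    u,v=proj(f,[*r2w(x,y),z]);cv2.circle(im,(int((u-200+.5)*2.2),int((v-150+.5)*2.2)),2,c,-1)
for y in(168,112,56,0,-56):
    dot(-26,y,.068,(0,0,255));dot(14,y,.070,(255,0,0));dot(26,y,.070,(0,200,0))
cv2.imwrite('pics/w1c.png',im)
E
```

```text
(no output)
```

View pics/w1c.png

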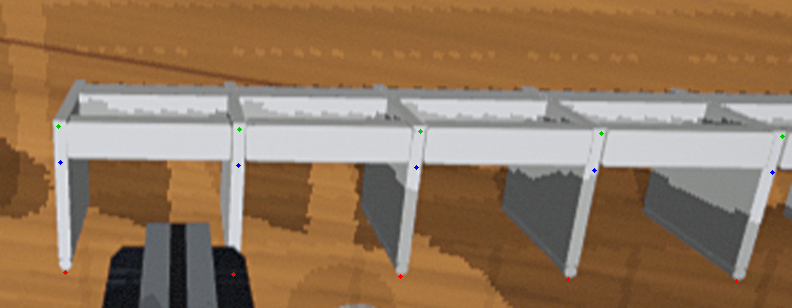

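```bash
sed -i 's/RX,RY,RYAW=.6085/RX,RY,RYAW=.6095/' h.py; python3 - <<'E'
from h import *
plan([*r2w(20,140),.085],RYAW)
E
```

```text
t 2.25 pos [0.6078 0.102  0.1415] tool shift [ 0.0018 -0.01    0.0566] yaw 9.36 spin 0.6 axz [-0.0013  0.0057 -1.    ] F [-1.34  0.35 -0.68] w 0.0002
```

{"api": "send_rows", "payload": {
  "targets": [
    [[0,0.002,-0.01,0.02,0.7],[0,0,0,0.02,0],[0,0,0,0.015,0],[0,0,0,0,0],[0,0,0,0,0]]
  ]
}}

```text
time: 2.88
eef_pos: [0.6099, 0.1054, 0.0872]
ee_rot: [0.997, 0.082, -0.0, -0.006]
wrist_force: [1.6, 0.6, -0.6]
grip_width: 0.0
```

```bash
python3 - <<'E'
from h import *
plan([*r2w(20,140),.07],RYAW)
E
```

```text
t 2.875 pos [0.6099 0.1054 0.0872] tool shift [-0.0008 -0.007   0.0173] yaw 9.46 spin 0.69 axz [-0.0011  0.0121 -0.9999] F [ 1.61  0.62 -0.65] w 0.0
```

```bash
python3 - <<'E'
from workcell import read_state
s=read_state();print(s['joint_positions'],s['joint_velocities'],s['effort'])
E
```

```text
[ 0.16508799  0.47284698 -0.03800801  1.05904065  0.01212334  3.14162148] [ 0.00106288 -0.00284013  0.00386643 -0.00400481  0.00105681 -0.00039506] [-4.40675346e-02 -6.80837631e+01  3.12673831e+01  7.49711035e-03
  4.59947228e-02  5.45930488e-04]
```

{"api": "send_rows", "payload": {
  "targets": [
    [[0,0,-0.007,0,0],[0,0,0,0,0]]
  ]
}}

```text
time: 3.12
eef_pos: [0.6091, 0.1098, 0.087]
ee_rot: [0.996, 0.085, -0.0, -0.007]
wrist_force: [0.6, 0.4, 0.3]
grip_width: -0.0003
```

```bash
python3 - <<'E'
from h import *
plan([*r2w(20,140),.07],RYAW)
from workcell import read_state
s=read_state();print(s['joint_positions'],s['joint_velocities'],s['effort'])
E
```

```text
t 3.125 pos [0.6091 0.1098 0.087 ] tool shift [-0.0007 -0.0026  0.0171] yaw 9.81 spin 1.04 axz [-0.0018  0.0146 -0.9999] F [0.59 0.36 0.33] w -0.0003
[ 0.17103749  0.47306262 -0.0381703   1.0588233   0.01466383  3.14143185] [-0.00426252  0.00407764 -0.00376165 -0.00164515 -0.00254166 -0.00028703] [ 5.75805211e-02 -6.88989329e+01  3.18614531e+01  2.65186936e-03
  9.87685542e-02  2.76831408e-03]
```

Joint 6 sits at its range end here; I back off by making a half turn (same jaw axis), raised.

{"api": "send_rows", "payload": {
  "targets": [
    [[0,0,0,-0.02,-10],[0,0,0,-0.02,-10],[0,0,0,0,-10],[0,0,0,0,-10],[0,0,0,0,-10]]
  ]
}}

```text
time: 3.75
eef_pos: [0.609, 0.1089, 0.1268]
ee_rot: [0.865, 0.501, 0.003, -0.007]
wrist_force: [-0.3, -0.0, -0.5]
grip_width: -0.0001
```

{"api": "send_rows", "payload": {
  "targets": [
    [[0,0,0,0,-10],[0,0,0,0,-10],[0,0,0,0,-10],[0,0,0,0,-10],[0,0,0,0,-10]]
  ]
}}

```text
time: 4.38
eef_pos: [0.609, 0.1089, 0.1267]
ee_rot: [0.573, 0.82, 0.005, -0.005]
wrist_force: [-0.1, -0.1, -0.4]
grip_width: -0.0004
```

{"api": "send_rows", "payload": {
  "targets": [
    [[0,0,0,0,-10],[0,0,0,0,-10],[0,0,0,0,-10],[0,0,0,0,-10],[0,0,0,0,-10]]
  ]
}}

```text
time: 5.0
eef_pos: [0.609, 0.1089, 0.1267]
ee_rot: [0.173, 0.985, 0.007, -0.002]
wrist_force: [-1.1, -0.2, 0.7]
grip_width: 0.0001
```

{"api": "send_rows", "payload": {
  "targets": [
    [[0,0,0,0,-10],[0,0,0,0,-10],[0,0,0,0,-10],[0,0,0,0,0]]
  ]
}}

```text
time: 5.5
eef_pos: [0.609, 0.1089, 0.1267]
ee_rot: [-0.085, 0.996, 0.007, -0.001]
wrist_force: [0.8, 0.8, -0.1]
grip_width: -0.0001
```

```bash
python3 - <<'E'
from h import *
plan([*r2w(20,140),.085],RYAW+np.pi)
from workcell import read_state
s=read_state();print(s['joint_positions'])
E
```

```text
t 5.5 pos [0.609  0.1089 0.1267] tool shift [0.0005 0.003  0.0417] yaw -170.27 spin -359.04 axz [-0.0024  0.0143 -0.9999] F [ 0.76  0.77 -0.05] w -0.0001
[ 1.69738827e-01  4.45913349e-01  2.43645826e-02  1.14915195e+00
  1.45422393e-02 -3.45492379e-05]
```

{"api": "send_rows", "payload": {
  "targets": [
    [[0,0,0.004,0.02,1],[0,0,0,0.02,0],[0,0,0,0.004,0],[0,0,0,0,0]]
  ]
}}

```text
time: 6.0
eef_pos: [0.6083, 0.1134, 0.0828]
ee_rot: [-0.076, 0.997, 0.007, -0.001]
wrist_force: [0.1, 0.1, -0.2]
grip_width: 0.0001
```

```bash
python3 - <<'E'
from h import *
plan([*r2w(20,140),.07],RYAW+np.pi)
E
```

```text
t 6.0 pos [0.6083 0.1134 0.0828] tool shift [ 0.0005 -0.0011  0.0128] yaw -171.32 spin -360.08 axz [-0.0026  0.0143 -0.9999] F [ 0.07  0.14 -0.16] w 0.0001
```

Position over rail a is good; now descend in small steps until force appears.

{"api": "send_rows", "payload": {
  "targets": [
    [[0,0,-0.001,0.006,0],[0,0,0,0.003,0],[0,0,0,0.002,0],[0,0,0,0.001,0]]
  ]
}}

```text
time: 6.5
eef_pos: [0.6083, 0.1126, 0.0705]
ee_rot: [-0.077, 0.997, 0.007, -0.001]
wrist_force: [-0.7, -0.8, -0.0]
grip_width: 0.0001
```

{"api": "send_rows", "payload": {
  "targets": [
    [[0,0,0,0.001,0],[0,0,0,0,0]]
  ]
}}

```text
time: 6.75
eef_pos: [0.6083, 0.1126, 0.0701]
ee_rot: [-0.077, 0.997, 0.007, -0.0]
wrist_force: [-2.7, -0.4, 3.6]
grip_width: -0.0
```

{"api": "send_rows", "payload": {
  "targets": [
    [[0,0,0,0.0005,0],[0,0,0,0,0]]
  ]
}}

```text
time: 7.0
eef_pos: [0.6083, 0.1126, 0.0701]
ee_rot: [-0.077, 0.997, 0.007, -0.0]
wrist_force: [-3.3, -0.6, 8.1]
grip_width: 0.0002
```

```bash
python3 - <<'E'
from h import *
from workcell import viewer
plan([*r2w(20,84),.085],RYAW+np.pi)
f=viewer.grab_frame('scene'); pickle.dump(f,open('pics/scene2.pkl','wb'))
crop(f,220,180,380,300,5,'pics/s2.png')
E
```

```text
t 7.0 pos [0.6083 0.1126 0.0701] tool shift [ 0.0004 -0.0559 -0.0157] yaw -171.21 spin -359.98 axz [-0.0018  0.0144 -0.9999] F [-3.29 -0.64  8.1 ] w 0.0002
```

View pics/s2.png

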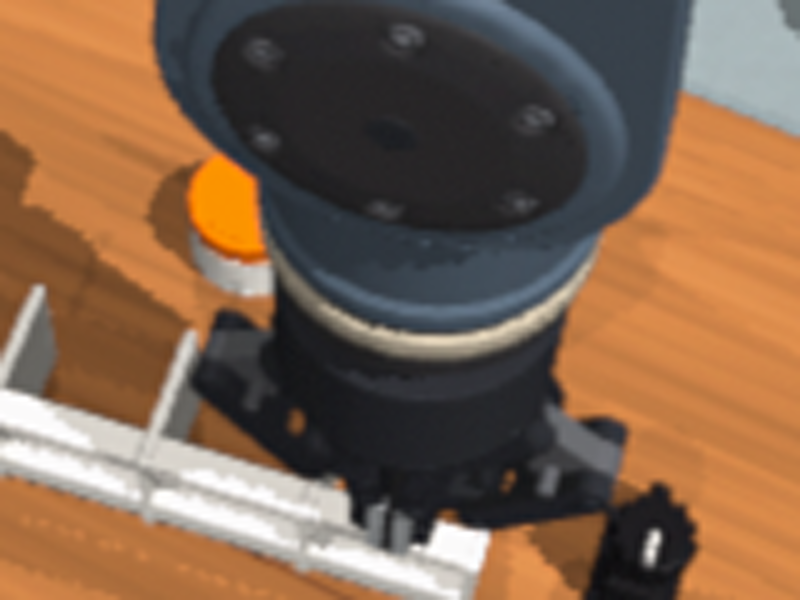

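The fingertip sits on the rail over gap a (crop 390,540), clear of the groove at (305,550). Contact is confirmed at 8 N. Next gap b.

{"api": "send_rows", "payload": {
  "targets": [
    [[0,0,0,-0.008,0],[0,0,-0.006,-0.008,0],[0,0,-0.025,0,0],[0,0,-0.025,0,0],[0,0,0,0,0]]
  ]
}}

```text
time: 7.68
eef_pos: [0.6173, 0.0554, 0.0845]
ee_rot: [-0.076, 0.997, 0.007, -0.001]
wrist_force: [0.2, 0.2, -0.9]
grip_width: -0.0
```

{"api": "send_rows", "payload": {
  "targets": [
    [[0,0,0,0,0],[0,0,0,0.006,0],[0,0,0,0.003,0]]
  ]
}}

```text
time: 8.05
eef_pos: [0.6165, 0.0578, 0.0746]
ee_rot: [-0.077, 0.997, 0.007, -0.001]
wrist_force: [-0.3, -0.1, -0.3]
grip_width: 0.0002
```

```bash
python3 - <<'E'
from h import *
plan([*r2w(20,84),.07],RYAW+np.pi)
E
```

```text
t 8.05 pos [0.6165 0.0578 0.0746] tool shift [ 0.0001 -0.0008  0.0046] yaw -171.16 spin -359.93 axz [-0.0033  0.0144 -0.9999] F [-0.26 -0.06 -0.25] w 0.0002
```

{"api": "send_rows", "payload": {
  "targets": [
    [[0,0,0,0.003,0],[0,0,0,0.001,0],[0,0,0,0.001,0],[0,0,0,0,0]]
  ]
}}

```text
time: 8.55
eef_pos: [0.6169, 0.0573, 0.0703]
ee_rot: [-0.077, 0.997, 0.007, -0.001]
wrist_force: [-0.4, 0.7, -0.7]
grip_width: 0.0003
```

{"api": "send_rows", "payload": {
  "targets": [
    [[0,0,0,0.001,0],[0,0,0,0.0005,0],[0,0,0,0,0]]
  ]
}}

```text
time: 8.93
eef_pos: [0.617, 0.0572, 0.0701]
ee_rot: [-0.077, 0.997, 0.007, -0.0]
wrist_force: [-4.0, -0.1, 11.6]
grip_width: -0.0003
```

```bash
python3 - <<'E'
from h import *
from workcell import viewer
plan([*r2w(20,28),.085],RYAW+np.pi)
f=viewer.grab_frame('scene'); pickle.dump(f,open('pics/scene3.pkl','wb'))
crop(f,190,180,350,300,5,'pics/s3.png')
E
```

```text
t 8.925 pos [0.617  0.0572 0.0701] tool shift [ 0.0005 -0.0559 -0.0158] yaw -171.21 spin -359.98 axz [-0.0014  0.0144 -0.9999] F [-3.98 -0.14 11.63] w -0.0003
```

View pics/s3.png

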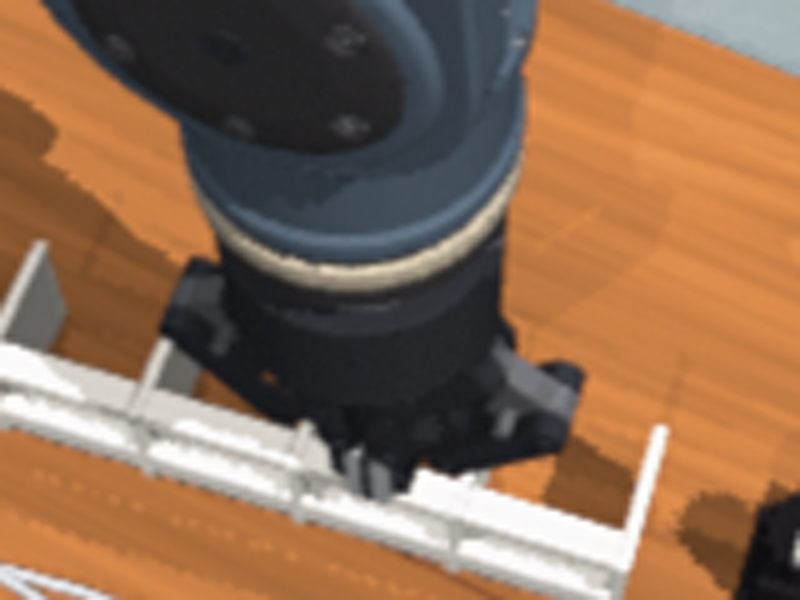

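The fingertip is on length b (crop 370,485), between the grooves at x≈300 and 450, at 11.6 N. Next gap c.

{"api": "send_rows", "payload": {
  "targets": [
    [[0,0,0,-0.008,0],[0,0,-0.006,-0.008,0],[0,0,-0.025,0,0],[0,0,-0.025,0,0],[0,0,0,0,0]]
  ]
}}

```text
time: 9.6
eef_pos: [0.6258, -0.0, 0.0841]
ee_rot: [-0.076, 0.997, 0.007, -0.001]
wrist_force: [0.0, -0.5, 0.4]
grip_width: 0.0002
```

{"api": "send_rows", "payload": {
  "targets": [
    [[0,0,0,0,0],[0,0,0,0.006,0],[0,0,0,0.003,0]]
  ]
}}

```text
time: 9.98
eef_pos: [0.625, 0.0025, 0.0743]
ee_rot: [-0.077, 0.997, 0.007, -0.001]
wrist_force: [-0.1, -0.2, 0.6]
grip_width: -0.0003
```

```bash
python3 - <<'E'
from h import *
plan([*r2w(20,28),.07],RYAW+np.pi)
E
```

```text
t 9.975 pos [0.625  0.0025 0.0743] tool shift [ 0.0002 -0.0008  0.0043] yaw -171.16 spin -359.93 axz [-0.0033  0.0144 -0.9999] F [-0.09 -0.21  0.61] w -0.0003
```

{"api": "send_rows", "payload": {
  "targets": [
    [[0,0,0,0.003,0],[0,0,0,0.001,0],[0,0,0,0.001,0],[0,0,0,0.001,0],[0,0,0,0,0]]
  ]
}}

```text
time: 10.6
eef_pos: [0.6254, 0.002, 0.0701]
ee_rot: [-0.077, 0.997, 0.007, -0.0]
wrist_force: [-3.5, 0.2, 9.2]
grip_width: 0.0002
```

```bash
python3 - <<'E'
from h import *
from workcell import viewer
plan([*r2w(20,28),.12],RYAW+np.pi)
f=viewer.grab_frame('scene'); pickle.dump(f,open('pics/scene4.pkl','wb'))
crop(f,190,160,350,280,5,'pics/s4.png')
E
```

```text
t 10.6 pos [0.6254 0.002  0.0701] tool shift [ 0.0004  0.0005 -0.0499] yaw -171.21 spin -359.98 axz [-0.0018  0.0145 -0.9999] F [-3.53  0.25  9.19] w 0.0002
```

View pics/s4.png

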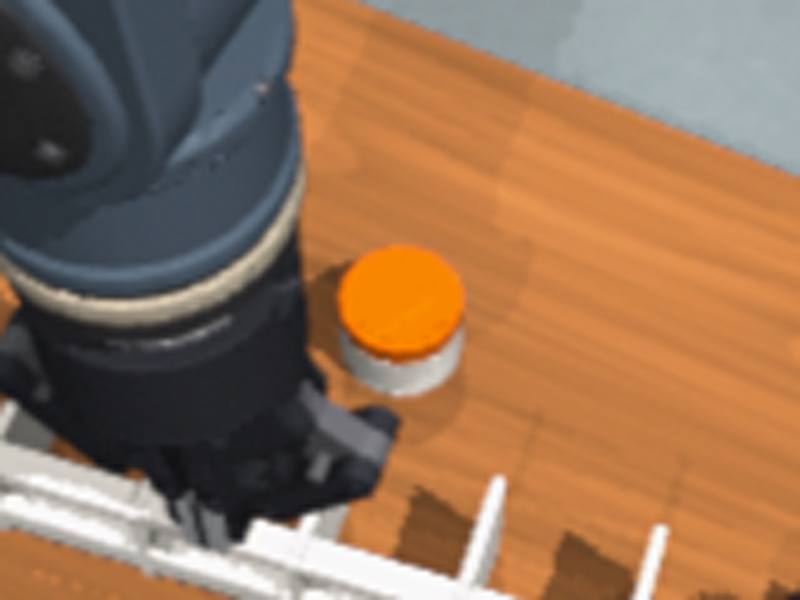

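Length c is touched at 9.2 N, with the finger at crop x 180-235 between the grooves at about 147 and 298. Now lift and set up the push with the fingers slightly open, so two points cradle the round pot.

```bash
python3 - <<'E'
from h import *
plan([*r2w(-128,89),.12],RYAW+np.pi-np.radians(43))
t=load('scene4');m=orange(t);k,l,st,c=cv2.connectedComponentsWithStats(m)
for i in range(1,k):
  if st[i,4]>60: print(st[i],c[i],onz(t,*c[i],.052))
E
```

```text
t 10.65 pos [0.6254 0.002  0.0701] tool shift [ 0.1484  0.0616 -0.0491] yaw -171.21 spin -316.97 axz [-0.0018  0.0145 -0.9999] F [-3.21  0.54 10.08] w 0.0001
[258 209  24  23 406] [269.46551724 219.92118227] [0.51187142 0.01223108 0.052     ]
```

{"api": "send_rows", "payload": {
  "targets": [
    [[0,0,0,-0.02,0],[0,0,0,-0.03,0],[23.5,0.03,0.012,0,0],[23.5,0.04,0.017,0,0],[23.5,0.04,0.017,0,0]]
  ]
}}

```text
time: 11.28
eef_pos: [0.5087, 0.03, 0.1196]
ee_rot: [-0.077, 0.997, 0.007, -0.001]
wrist_force: [-0.4, -0.5, 0.9]
grip_width: 0.0203
```

{"api": "send_rows", "payload": {
  "targets": [
    [[23.5,0.038,0.016,0,0],[23.5,0,0,0,10],[23.5,0,0,0,10],[23.5,0,0,0,10],[23.5,0,0,0,10]]
  ]
}}

```text
time: 11.9
eef_pos: [0.4699, 0.0399, 0.1201]
ee_rot: [0.272, 0.962, 0.007, -0.003]
wrist_force: [0.1, -0.3, 0.2]
grip_width: 0.0199
```

{"api": "send_rows", "payload": {
  "targets": [
    [[23.5,0,0,0,3],[23.5,0,0,0,0]]
  ]
}}

```text
time: 12.15
eef_pos: [0.4699, 0.0398, 0.12]
ee_rot: [0.294, 0.956, 0.007, -0.003]
wrist_force: [-0.1, -0.4, -0.5]
grip_width: 0.0201
```

```bash
python3 - <<'E'
from h import *
plan([*r2w(-128,89),.027],RYAW+np.pi-np.radians(43))
from workcell import viewer
for n in['scene','wrist','top']:
    f=viewer.grab_frame(n); pickle.dump(f,open(f'pics/{n}5.pkl','wb'))
    cv2.imwrite(f'pics/{n}5.png',f['image'][:,:,::-1])
E
```

```text
t 12.15 pos [0.4699 0.0398 0.12  ] tool shift [-0.0008 -0.0016  0.093 ] yaw 145.82 spin 0.05 axz [-0.0022  0.0144 -0.9999] F [-0.07 -0.37 -0.51] w 0.0201
```

View pics/scene5.png

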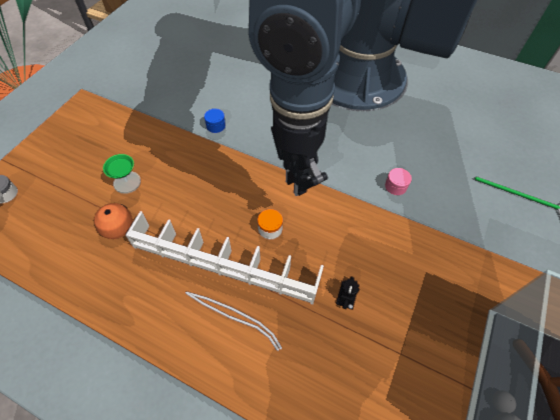

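View pics/wrist5.png

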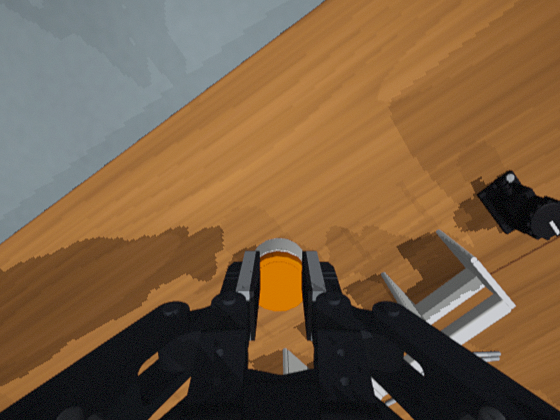

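View pics/top5.png

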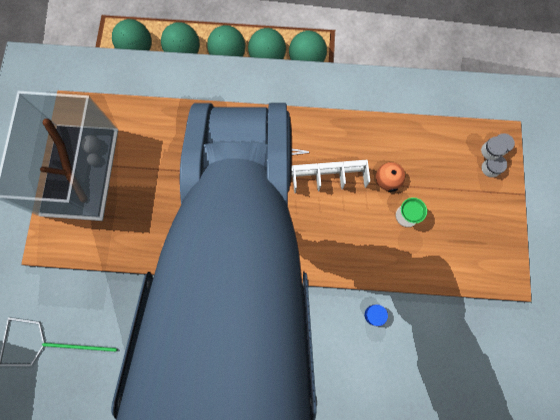

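The wrist view shows the pot (280,283) centred between the jaws; the scene view shows the fingers at (300,185), clear on its robot side. Descend.

{"api": "send_rows", "payload": {
  "targets": [
    [[23.5,-0.001,-0.001,0.03,0],[23.5,0,0,0.03,0],[23.5,0,0,0.025,0],[23.5,0,0,0.008,0],[23.5,0,0,0,0]]
  ]
}}

```text
time: 12.92
eef_pos: [0.4698, 0.0398, 0.0269]
ee_rot: [0.294, 0.956, 0.006, -0.004]
wrist_force: [-0.3, -0.7, 0.6]
grip_width: 0.0202
```

```bash
python3 - <<'E'
from h import *
plan([*r2w(-85,49),.027],RYAW+np.pi-np.radians(43))
from workcell import viewer
n='scene'
f=viewer.grab_frame(n); pickle.dump(f,open(f'pics/{n}6.pkl','wb'))
crop(f,200,150,360,270,5,'pics/s6.png')
E
```

```text
t 12.925 pos [0.4698 0.0398 0.0269] tool shift [-0.0586 -0.0004 -0.0008] yaw 145.82 spin 0.05 axz [-0.0031  0.0143 -0.9999] F [-0.27 -0.68  0.59] w 0.0202
```

View pics/s6.png

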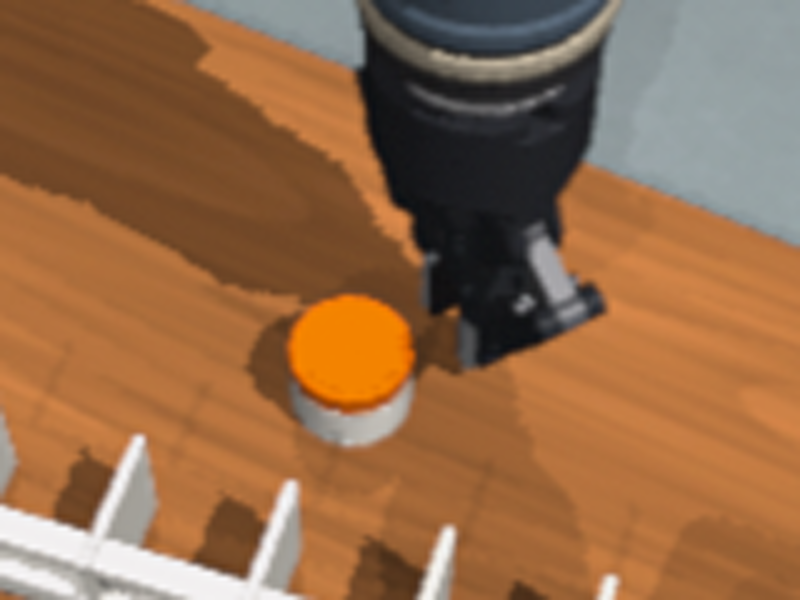

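{"api": "send_rows", "payload": {
  "targets": [
    [[23.5,-0.012,0,0,0],[23.5,-0.006,0,0,0],[23.5,-0.005,0,0,0],[23.5,-0.005,0,0,0],[23.5,-0.005,0,0,0]]
  ]
}}

```text
time: 13.6
eef_pos: [0.4972, 0.0211, 0.0265]
ee_rot: [0.294, 0.956, 0.006, -0.003]
wrist_force: [-1.3, 1.5, 1.2]
grip_width: 0.0199
```

```bash
cat >> h.py <<'E'
def lid(n):
    from workcell import viewer
    f=viewer.grab_frame('scene'); pickle.dump(f,open(f'pics/{n}.pkl','wb'))
    crop(f,180,150,340,270,5,f'pics/{n}.png')
    m=orange(f);k,l,st,c=cv2.connectedComponentsWithStats(m)
    for i in range(1,k):
        if st[i,4]>60 and l[int(c[i][1]),int(c[i][0])]:
            p=onz(f,*c[i],.052);d=p[:2]-[RX,RY];cc,s=np.cos(RYAW),np.sin(RYAW)
            print(st[i],'rack mm',1e3*np.array([cc*d[0]+s*d[1],-s*d[0]+cc*d[1]]).round(4))
E
python3 - <<'E'
from h import *
plan([*r2w(-85,49),.027],RYAW+np.pi-np.radians(43))
lid('s7')
E
```

```text
t 13.6 pos [0.4972 0.0211 0.0265] tool shift [-0.0254 -0.0004 -0.0008] yaw 145.79 spin 0.03 axz [-0.0028  0.0144 -0.9999] F [-1.32  1.54  1.22] w 0.0199
[251 215  20  20 266] rack mm [-74.2  41.2]
```

View pics/s7.png

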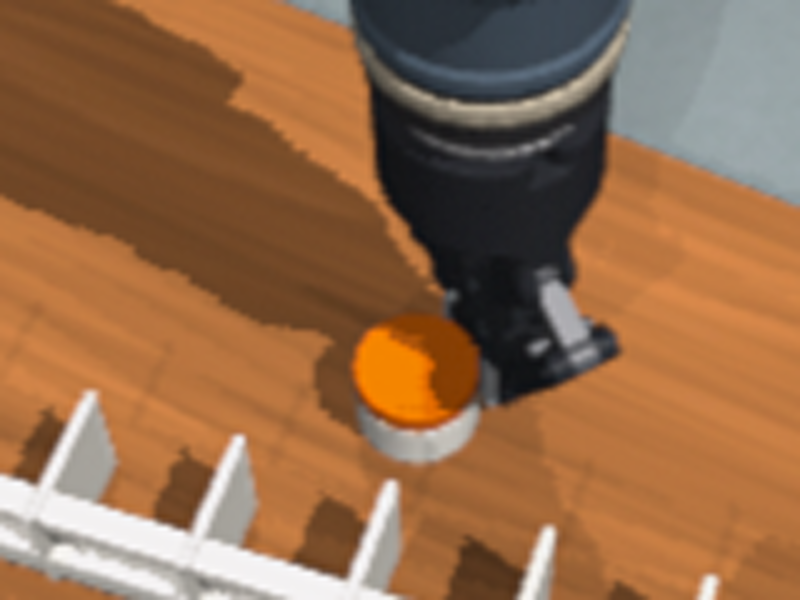

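{"api": "send_rows", "payload": {
  "targets": [
    [[23.5,-0.005,0,0,0],[23.5,-0.005,0,0,0],[23.5,-0.005,0,0,0],[23.5,-0.005,0,0,0],[23.5,-0.005,0,0,0]]
  ]
}}

```text
time: 14.28
eef_pos: [0.518, 0.007, 0.0262]
ee_rot: [0.294, 0.956, 0.006, -0.003]
wrist_force: [-0.7, 1.1, 0.8]
grip_width: 0.0201
```

```bash
sed -i 's/(5,220,150),(16,255,255)/(5,240,70),(18,255,255)/' h.py
python3 - <<'E'
from h import *
plan([*r2w(-85,49),.027],RYAW+np.pi-np.radians(43))
lid('s8')
E
```

```text
t 14.275 pos [0.518  0.007  0.0262] tool shift [-0.0003 -0.0004 -0.0008] yaw 145.79 spin 0.03 axz [-0.0027  0.0143 -0.9999] F [-0.68  1.06  0.84] w 0.0201
[239 219  24  22 416] rack mm [-60.5  29.3]
```

View pics/s8.png

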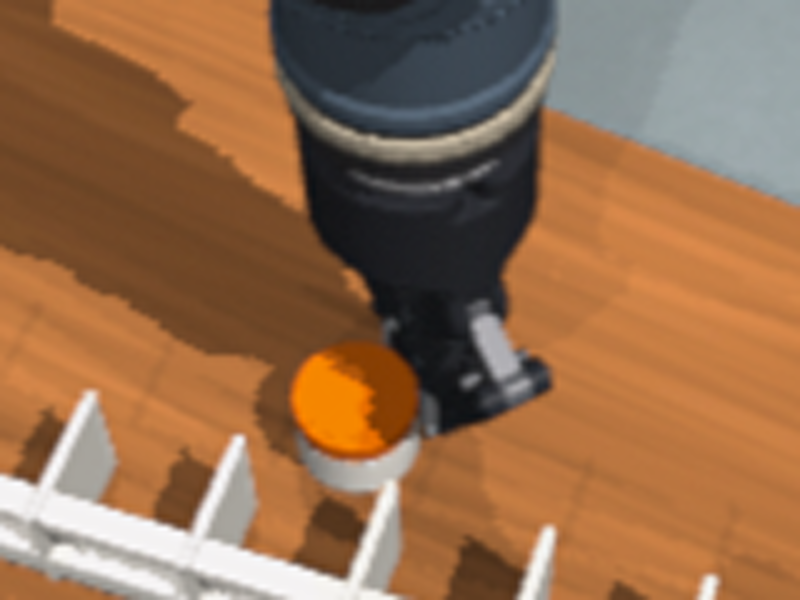

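Pot now stands at about rack (-61, 28), in line with gap c. Back off, turn square to the rack and push straight.

{"api": "send_rows", "payload": {
  "targets": [
    [[23.5,0.02,0,0,0],[23.5,0.02,0,0,0],[23.5,0,0,0,-10],[23.5,0,0,0,-10],[23.5,0,0,0,-10]]
  ]
}}

```text
time: 14.95
eef_pos: [0.4843, 0.03, 0.0268]
ee_rot: [0.034, 0.999, 0.007, -0.001]
wrist_force: [0.3, -0.1, -0.1]
grip_width: 0.0201
```

{"api": "send_rows", "payload": {
  "targets": [
    [[23.5,0,0,0,-10],[23.5,0,0,0,-3],[23.5,0,0,0,0]]
  ]
}}

```text
time: 15.32
eef_pos: [0.4844, 0.03, 0.0267]
ee_rot: [-0.077, 0.997, 0.007, -0.001]
wrist_force: [-0.3, -0.3, 0.2]
grip_width: 0.02
```

```bash

python3 - <<'E'
from h import *
plan([*r2w(-112,28),.027],RYAW+np.pi)
lid('s9')
E
```

```text
t 15.325 pos [0.4844 0.03   0.0267] tool shift [-0.0027 -0.0493 -0.001 ] yaw -171.21 spin -359.98 axz [-0.0025  0.0142 -0.9999] F [-0.29 -0.34  0.24] w 0.02
[238 219  25  22 420] rack mm [-60.3  29. ]
```

View pics/s9.png

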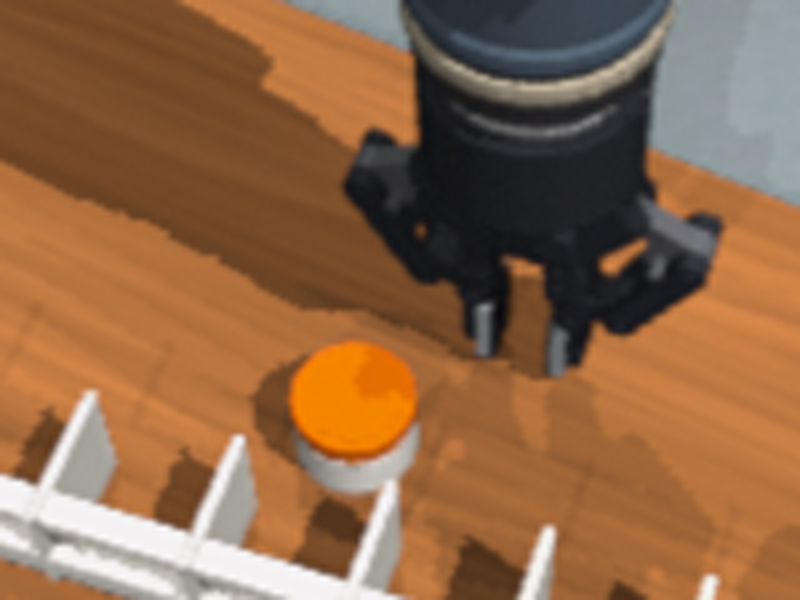

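{"api": "send_rows", "payload": {
  "targets": [
    [[23.5,-0.003,-0.024,0,0],[23.5,0,-0.025,0,0],[23.5,0,0,0,0],[23.5,0,0,0,0]]
  ]
}}

```text
time: 15.88
eef_pos: [0.4949, -0.0179, 0.0259]
ee_rot: [-0.076, 0.997, 0.007, -0.001]
wrist_force: [-0.5, 0.5, 0.8]
grip_width: 0.0198
```

```bash

python3 - <<'E'
from h import *
plan([*r2w(-40.7,28),.027],RYAW+np.pi)
lid('s10')
E
```

```text
t 15.875 pos [ 0.4949 -0.0179  0.0259] tool shift [-0.0709 -0.0003 -0.0012] yaw -171.26 spin -360.03 axz [-0.0029  0.0146 -0.9999] F [-0.52  0.48  0.83] w 0.0198
[238 219  25  22 425] rack mm [-60.2  28.7]
```

View pics/s10.png

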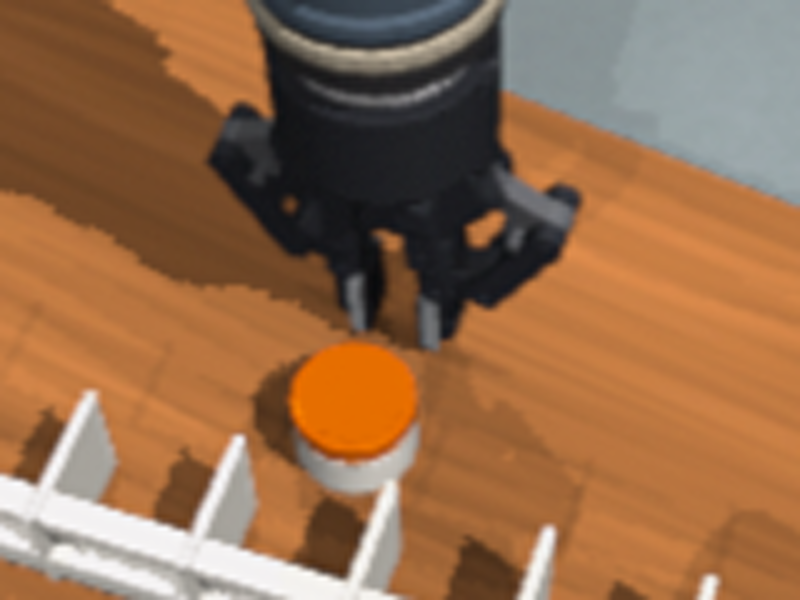

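{"api": "send_rows", "payload": {
  "targets": [
    [[23.5,-0.012,0,0,0],[23.5,-0.006,0,0,0],[23.5,-0.005,0,0,0],[23.5,-0.005,0,0,0],[23.5,-0.005,0,0,0]]
  ]
}}

```text
time: 16.55
eef_pos: [0.5279, -0.0132, 0.0258]
ee_rot: [-0.077, 0.997, 0.007, -0.001]
wrist_force: [-0.4, 0.5, -0.0]
grip_width: 0.0199
```

```bash

python3 - <<'E'
from h import *
plan([*r2w(-40.7,28),.027],RYAW+np.pi)
lid('s11')
E
```

```text
t 16.55 pos [ 0.5279 -0.0132  0.0258] tool shift [-0.0375 -0.0001 -0.0012] yaw -171.21 spin -359.97 axz [-0.0029  0.0143 -0.9999] F [-0.42  0.5  -0.04] w 0.0199
[235 225  25  23 434] rack mm [-45.6  28.9]
```

View pics/s11.png

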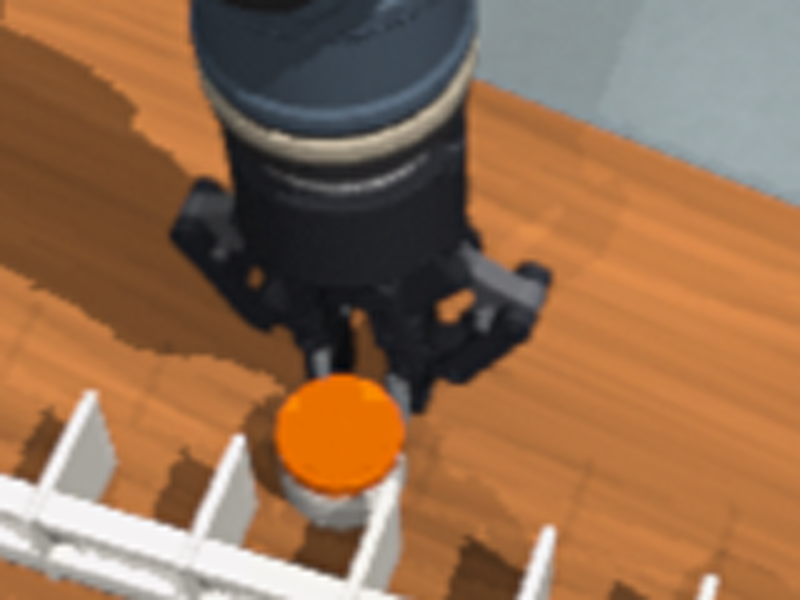

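{"api": "send_rows", "payload": {
  "targets": [
    [[23.5,-0.005,0,0,0],[23.5,-0.005,0,0,0],[23.5,-0.005,0,0,0],[23.5,-0.005,0,0,0],[23.5,-0.005,0,0,0]]
  ]
}}

```text
time: 17.23
eef_pos: [0.5528, -0.0094, 0.0259]
ee_rot: [-0.077, 0.997, 0.007, -0.001]
wrist_force: [-0.8, -0.3, 0.6]
grip_width: 0.0199
```

```bash

python3 - <<'E'
from h import *
plan([*r2w(-40.7,28),.027],RYAW+np.pi)
lid('s12')
E
```

```text
t 17.225 pos [ 0.5528 -0.0094  0.0259] tool shift [-0.0124 -0.     -0.0011] yaw -171.21 spin -359.98 axz [-0.0026  0.0143 -0.9999] F [-0.76 -0.33  0.57] w 0.0199
[231 237  24  24 449] rack mm [-20.5  28.6]
```

View pics/s12.png

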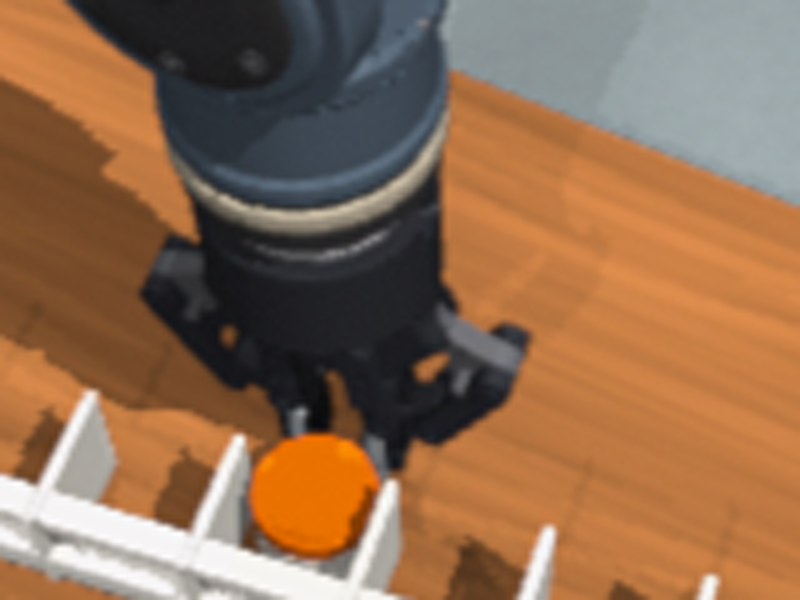

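The pot is between the dividers at crop (238,440) and (393,485), sliding freely. Finish in small steps, watching the force.

{"api": "send_rows", "payload": {
  "targets": [
    [[23.5,-0.004,0,0,0],[23.5,-0.003,0,0,0],[23.5,-0.002,0,0,0],[23.5,-0.001,0,0,0],[23.5,0,0,0,0]]
  ]
}}

```text
time: 17.9
eef_pos: [0.5624, -0.0079, 0.0259]
ee_rot: [-0.077, 0.997, 0.007, -0.001]
wrist_force: [-0.8, -0.6, 0.7]
grip_width: 0.0201
```

{"api": "send_rows", "payload": {
  "targets": [
    [[23.5,-0.001,0,0,0],[23.5,0,0,0,0]]
  ]
}}

```text
time: 18.15
eef_pos: [0.5634, -0.0078, 0.0259]
ee_rot: [-0.077, 0.997, 0.007, -0.001]
wrist_force: [-0.3, 0.5, -0.0]
grip_width: 0.0198
```

{"api": "send_rows", "payload": {
  "targets": [
    [[23.5,-0.001,0,0,0],[23.5,0,0,0,0]]
  ]
}}

```text
time: 18.4
eef_pos: [0.5644, -0.0076, 0.0259]
ee_rot: [-0.077, 0.997, 0.007, -0.001]
wrist_force: [-1.3, -0.1, -0.5]
grip_width: 0.0198
```

```bash

python3 - <<'E'
from h import *
plan([*r2w(-40.7,28),.027],RYAW+np.pi)
lid('s13')
E
```

```text
t 18.4 pos [ 0.5644 -0.0076  0.0259] tool shift [-0.0006 -0.     -0.0011] yaw -171.21 spin -359.97 axz [-0.0025  0.0143 -0.9999] F [-1.3  -0.11 -0.52] w 0.0198
[228 242  25  22 385] rack mm [-11.8  28.4]
```

{"api": "send_rows", "payload": {
  "targets": [
    [[23.5,-0.001,0,0,0],[23.5,0,0,0,0]]
  ]
}}

```text
time: 18.7
eef_pos: [0.5654, -0.0074, 0.0259]
ee_rot: [-0.077, 0.997, 0.007, -0.001]
wrist_force: [-0.8, -0.0, -0.1]
grip_width: 0.02
```

{"api": "send_rows", "payload": {
  "targets": [
    [[23.5,-0.001,0,0,0],[23.5,0,0,0,0]]
  ]
}}

```text
time: 18.95
eef_pos: [0.5659, -0.0074, 0.0258]
ee_rot: [-0.077, 0.997, 0.007, -0.001]
wrist_force: [-3.2, -1.5, 1.3]
grip_width: 0.0198
```

View pics/s13.png

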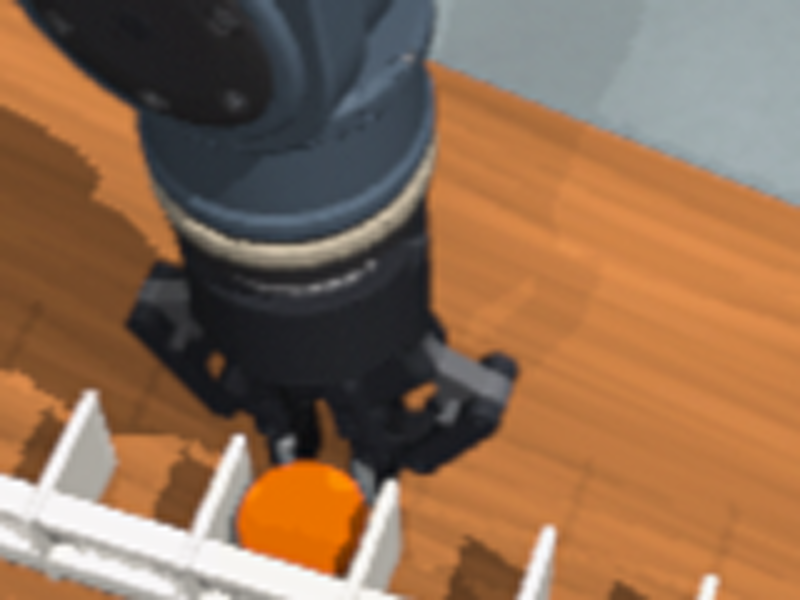

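{"api": "send_rows", "payload": {
  "targets": [
    [[23.5,-0.001,0,0,0],[23.5,0,0,0,0]]
  ]
}}

```text
time: 19.2
eef_pos: [0.566, -0.0073, 0.0257]
ee_rot: [-0.077, 0.997, 0.007, -0.002]
wrist_force: [-6.4, -1.0, 3.2]
grip_width: 0.0198
```

{"api": "send_rows", "payload": {
  "targets": [
    [[23.5,0.004,0,0,0],[23.5,0.02,0,0,0],[23.5,0.04,0,0,0],[23.5,0.03,0,-0.03,0],[23.5,0.02,0,-0.05,0]]
  ]
}}

```text
time: 19.82
eef_pos: [0.4527, -0.0257, 0.1057]
ee_rot: [-0.077, 0.997, 0.008, -0.002]
wrist_force: [1.4, 0.6, 0.3]
grip_width: 0.0201
```

{"api": "send_rows", "payload": {
  "targets": [
    [[23.5,0.03,0,-0.03,0],[23.5,0.03,0,-0.02,0],[23.5,0,0,0,0],[23.5,0,0,0,0]]
  ]
}}

```text
time: 20.32
eef_pos: [0.3965, -0.0356, 0.156]
ee_rot: [-0.077, 0.997, 0.007, 0.0]
wrist_force: [-0.1, 0.2, -0.1]
grip_width: 0.0198
```

```bash

python3 - <<'E'
from h import *
from workcell import viewer
plan([*r2w(-40.7,28),.027],RYAW+np.pi)
lid('s14');f=load('s14');crop(f,90,150,370,360,2.8,'pics/s14b.png')
f=viewer.grab_frame('wrist'); pickle.dump(f,open('pics/w14.pkl','wb'));cv2.imwrite('pics/w14.png',f['image'][:,:,::-1])
E
```

```text
t 20.325 pos [ 0.3965 -0.0356  0.156 ] tool shift [-0.1707  0.0002  0.1292] yaw -171.21 spin -359.98 axz [-0.001   0.0143 -0.9999] F [-0.06  0.16 -0.12] w 0.0198
[228 244  24  20 369] rack mm [-11.   28.4]
```

View pics/s14b.png

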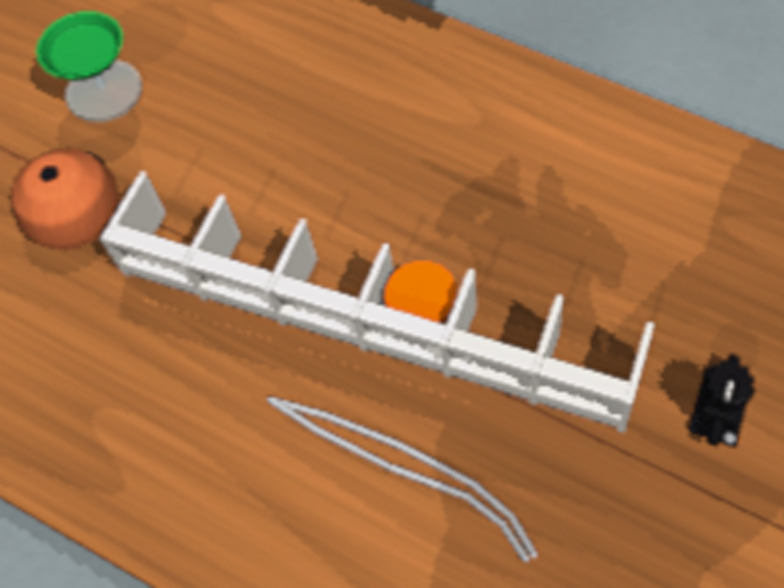

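View pics/s14.png

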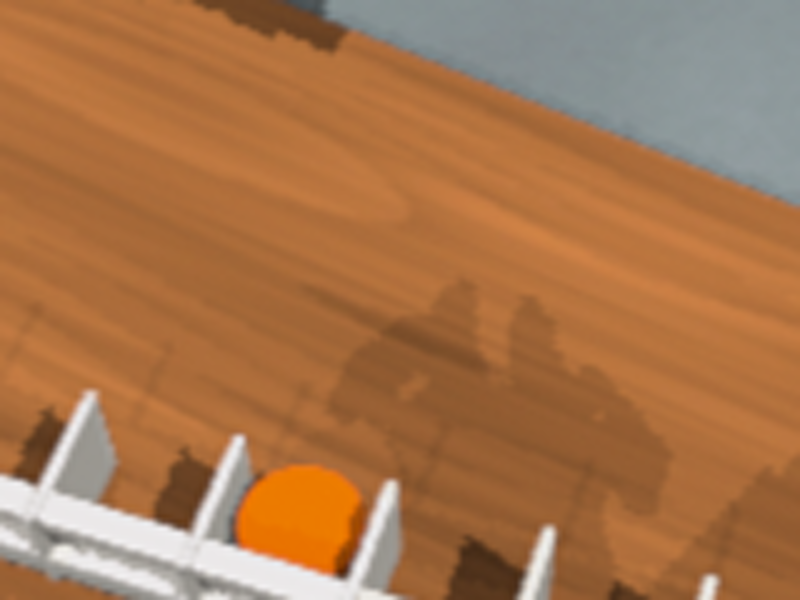

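View pics/w14.png

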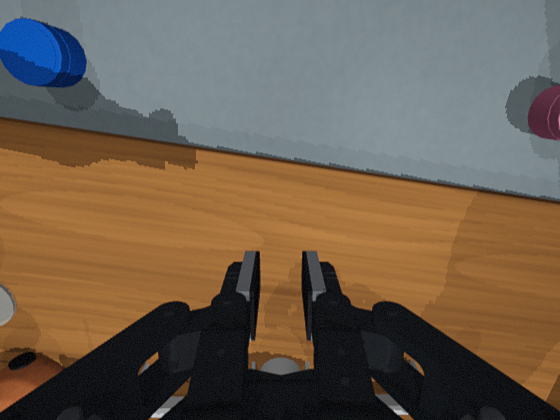

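```bash

python3 - <<'E'
import h
from h import *
f=load('s14');m=orange(f);ys,xs=np.where(m[235:275,220:260]);print('mask top row',ys.min()+235,'left',xs.min()+220,'right',xs.max()+220)
for RX,RY in((.6092,-.0276),(.6095,-.029)):
  h.RX,h.RY=RX,RY
  for cx in(-6,-9,-12,-15):
    P=np.array([proj(f,[*h.r2w(cx+23*np.cos(a),28+23*np.sin(a)),.052]) for a in np.linspace(0,6.28,200)])
    print(RX,cx,'top',P[:,1].min().round(1),'left',P[:,0].min().round(1),'right',P[:,0].max().round(1))
# others unmoved: compare to initial
a=load('scene0')['image'].astype(int);b=f['image'].astype(int);d=np.abs(a-b).max(2)
for n,(x0,y0,x1,y1) in dict(valve=(332,272,364,312),hide=(92,202,132,240),dish=(100,152,144,194),tweez=(184,288,284,352)).items():print(n,d[y0:y1,x0:x1].mean().round(2),(d[y0:y1,x0:x1]>40).sum())
E
```

```text
mask top row 244 left 228 right 251
0.6092 -6 top 243.8 left 226.4 right 253.1
0.6092 -9 top 242.4 left 227.0 right 253.6
0.6092 -12 top 240.9 left 227.7 right 254.2
0.6092 -15 top 239.5 left 228.3 right 254.8
0.6095 -6 top 243.6 left 225.6 right 252.3
0.6095 -9 top 242.2 left 226.3 right 252.8
0.6095 -12 top 240.7 left 226.9 right 253.4
0.6095 -15 top 239.3 left 227.5 right 254.0
valve 4.42 0
hide 10.59 10
dish 17.72 0
tweez 8.88 0
```

The lid's front edge (row 243-244) matches a centre at rack x -9 or slightly deeper, so the pot is against the back. The valve, hide, dish and tweezers show no displacement.

```bash
python3 -c "
from workcell import manip
print(manip.sign_off())"
```

```text
the job is handed in; nothing more can be done
None
```

I touched the top rail over the first, second and third gaps, counting from the air valve's end, then pushed the orange-lidded pot along the plank into the third gap. The job is handed in at about 20 s; no verdict was reported.

- **Rail touches:** lengths a, b and c were touched in that order with the shut fingertips. The contact readings were 8.1, 11.6 and 9.2 N, and the pictures showed the fingertip on the right length each time.
- **Pot:** I pushed it with two slightly open fingertips, first diagonally to line it up, then straight in. It met the back stop at about 6 N, and its lid edge fits a resting centre at rack x -9 within 1 to 3 mm.
- **Conflicting check:** the lid's centroid read rack x -11, but the rail hides part of the lid, so I relied on its front edge. The camera views disagreed on the rack's position by 1 to 2 mm, which was still within the gap's clearance.
- **Other objects:** a before-and-after comparison in the scene camera showed the valve, hide, dish and tweezers unmoved. The arm was well clear of everything at hand-in.
- **Joint 6:** before the first touch, joint 6 reached the end of its range, reading 3.1416 against the listed 3.14. I turned the wrist half a turn and carried on. The robot gave no fault, but I could not confirm whether the judge counts this as passing the range.

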